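# Clamp a relief panel in the carving jig

## Robot

A 7-joint arm with a two-finger parallel gripper is mounted at the origin on the work surface. World frame = base frame: x ahead of the robot, y to its left, z up, the work surface at z = 0. Lengths are in m, angles in rad, forces in N, time in s.
With the tool pointing down it reaches from about 0.425 to 0.925 m from the base axis. Payload 6.8 kg.
Tool frame: the origin (TCP) lies on the centre line of the jaws, within the pads' length; the fingertips stand 14 mm ahead of it and the grasp point (between the pads) lies 5 mm behind it (r.tips_ahead is the distance from the TCP to the fingertips, in m); z points along the fingers, y is the line along which they close (so a half turn about z gives the same grasp; the last joint's range is limited). The gripper opens to 85 mm and grips with 20 to 120 N. Pads are 22 mm wide; open, the fingers measure 114 mm over their backs; the gripper's body (76 mm by 85 mm) begins 54 mm behind the grasp point. The pads swing forward as they close: fully open they stand 13 mm farther back than shut.
Start: joints at [-1.241, 0.477, 0.022, 1.555, -0.011, 1.109, -0.083], TCP at [0.286, 0.611, 0.245] pointing down, gripper open.
Joint ranges: [-2.96, 2.96], [-0.34, 2.1], [-1.41, 1.46], [0.24, 2.44], [-1.37, 4.51], [0.17, 1.92], [-2.96, 2.96]. Speed limits (rad/s): [2.39, 2.39, 3.14, 3.14, 3.14, 3.14, 3.14].

## Interface

Orientations are given as a rotation vector (axis times angle).
In Python, from bench import r, eyes gives the robot as it stands.
- The arm moves only by the tool step_arm, never from a script. Its argument "rows" is a list of rows, each a list of 6 numbers: the shift along the world's x, y, z in units of 60 cm (1.0 is 60 cm), then the turn, a rotation vector about the world's x, y, z in units of pi rad (1.0 is pi rad). In form: [[x, y, z, rx, ry, rz], ...]. A call has 1 to 5 rows; each row is the pose to reach, as a shift and turn from the pose commanded when the call began, turning the shorter way round; what a row does not reach only later rows make up. A row lasts 1/12 s, in which the tool goes at most 41.7 mm and 7.16 degrees, less where a joint would pass 70% of its speed; a pose out of reach is approached as far as the arm can. A call with a number of a shift or a turn outside -1 to 1 is refused whole. A call with a gripper value outside its range is refused whole. "jaw" is the closure, from 0 (fully open) to 1 (shut), set as the call begins (left out, the last holds). The fingers move at their own pace and stop on an object; "squeeze" is the grip in N (left out, the last holds). Time passes only in rows, so rows that repeat a pose let the fingers close. It gives the time, the measured TCP pose, the force, the opening and the grip force at its end, in the units of the state.
- r.get_obs(): the state, without advancing time (a new reading comes with each control period).
- eyes.grab_frame(name): name is "scene" or "top" or "wrist"; returns the picture (480x640x3 uint8, red, green, blue); there is no depth.
- eyes.camera_info(name): a dict with "mtx" (3x3 intrinsics, pixels), "k1" (the pictures are not rectified: a ray, as slopes to the right and down, at radius r is drawn at 1 + k1 r^2 times it, then the intrinsics apply), "extrinsics" (4x4, takes a point from camera to world coordinates); the wrist camera has in their place "tool_from_camera" (4x4, takes a point from camera to tool coordinates, whose origin is the TCP and whose axes are the flange's). Camera axes: x right, y down, z forward; pixel columns grow to the right and rows downward; lengths in m; the calibration is good to about 2 mm. A picture is of the moment at which its call begins: read the wrist's pose just before it. camera_info takes no time and is no camera call.
- r.hand_in(): hands the job in; it is judged then, once.
The state is a dict: "clock": time; "joints": joint angles; "qvel": joint speeds; "tau": joint torques, N m; "tcp_pos": TCP position; "orientation": TCP orientation; "contact_force": force on the tool from outside, world axes, zero at the start; "moment": the same for the moment, N m; "grip_width": finger opening in m; "gripper_force": force on a finger pad.
Only numpy, scipy, OpenCV 4.12 (cv2) and the standard library are available. Lean on these libraries where they do the work, as an engineer would, in place of code of your own. Each camera call takes 0.05 s, during which the arm holds its last target. There are 200 camera calls.

## Task

Swing the bar of the carving jig shut so that it pushes the panel home against the fence, hook the latch's wire bail over the latch plate on the bar, then press the red lever down past centre until its end pin snaps under the roller catch and it stays on its stop with the panel clamped tight. Work by feel: close and press gently, never forcing any part of the jig, keep off the carved panel itself, and leave the mallet, gouges and oilstone as they lie.

Things in the scene. Friction and masses are not known exactly. Their poses are not given: they have to be found in the camera images.
- jig: Plywood board 300 x 300 x 18, fixed to the bench; origin on the bench, z up. Fence along x: cork face at y = -75, top z = 50. Bar hinge (upright pin) at (-115, 91). Latch: lever pivot along x at (95, 0, 66), on a block 54 wide, y -147..30, top z = 48; all its parts move in the plane x = 95. Latch parts meet only so: bail on bar and plate, lever on stop and catch.
- swing_bar (a joint): Swing bar angle, rad: 0 = shut, parallel to the fence with the panel home between them; grows as the free end swings to the jig's +y. Stiff hinge: stays where left, about 1 to 2 N at mid-bar moves it, about 3 more to slide the panel; then it stops dead. Wooden bar 255 x 32 x 25, from 12 behind the hinge pin to 243 beyond; underside at jig z = 21, top z = 46.
- bar_push (a point): Middle of the bar's outer (+y) upright face, 110 from the hinge pin, 33 above the bench. Axes as the bar: x along it away from the hinge, y outward. Good place to push the bar shut with closed fingertips; nothing stands on the bar within 80 along x.
- latch_plate (a point): The hooked wire's centre: 3.5 outside the face of a steel upright (18 wide, 4 thick) on the bar. From the upright's top, 16 above this point, a barb slopes out and down at 45 deg; its tip is 6 outside and 4 above this point. Rest pad under it: wire on it lies 3 below. Bar top 16 below. Axes as the bar, y outward. The bail lands on the barb: press it down and outward off the tip to slip under.
- lever (a joint): Lever angle, rad: 0 = closed, handle level, pointing to jig -y, on its stop; pi/2 = straight up; limit 1.85. Stays where left (friction 0.07 N m). Bail pin: 24 from the pivot, 0.03 rad below the handle's line, so dead centre is near 0.1 with the bail hooked. Near 0.04 the end pin meets the roller catch: about 18 N at lever_grip snaps it past, then the force drops. Let go sooner, it stays up.
- lever_handle: The lever's red round grip and steel crank; origin on the lever pivot, axes as the lever (-y along the handle, z the side to press). Steel end pin at 120 from the pivot.
- lever_stop: Black rubber button on the latch's block on which the closed handle comes to rest, 75 from the lever pivot. It is firm; origin in its foot.
- catch: Roller catch on the block just beyond the closed handle's tip: steel roller 10 thick, 14 wide, along x, at jig (95, -124.5, 66), pushed by a spring towards the lever (it gives way to -y). The handle's end pin must snap down past it in the last 3 or 4 millimetres at the grip. Origin 13 under the roller's level, at y = -119.5.
- clamp_bar: The wooden swing bar with its steel latch plate; origin on the hinge pin at the bar's underside, x along the bar to its free end, y outward.
- bail_loop: The bail's steel wire loop; origin on its pin on the lever, y towards the cross-bar, x across.
- lever_grip (a point): Centre line of the red round grip (19 to 21 thick), 90 from the lever pivot; the grip runs from 46 to 116 from the pivot. Axes as the lever: -y points along the handle to its tip, z is the side to press on (up when closed, towards jig +y when the handle stands up).
- bail (a joint): Bail angle relative to the lever, rad. The bail's direction from its pin rises above jig +y by (this value minus the lever angle). Its pivot is stiff enough (0.02 N m) to stay where left while steep; lowered to about 45 deg it falls forward onto the latch plate. At the start the bail stands raised, clear of the bar's path.
- bail_end (a point): Centre of the bail's cross-bar, 113 from the bail's pin on the lever. The bail is a steel wire loop, wire 7 thick, 47 wide outside, 33 inside: two legs (centre lines 20 either side of x = 95) from spring barrels on the pin to the cross-bar; barrels end 30 from the pin. Axes: y from pin to cross-bar, x across. Pulled tight the loop stretches out of its barrels, 1 mm per 8 N.
- panel: Oak panel in work, carved rosette and chips, 120 (x) x 150 (y) x 25, 0.34 kg, loose on the jig board (bottom at jig z = 18), a few mm short of the fence and slightly askew. Origin: centre of its underside. Home: its y = 0 and square in the jig frame.
- mallet: Bystander: dark wooden mallet lying on the bench, head 75 x 120 x 62, handle to its -x, 205 from head centre to its end. Origin under the head's centre.
- gouge_wide: Bystander: gouge with pale handle, 250 long, 26 thick, blade 22 wide to +x. Origin on the bench under the ferrule.
- gouge_narrow: Bystander: gouge with dark handle, 250 long, 26 thick, blade 12 wide to +x. Origin on the bench under the ferrule.
- oilstone: Bystander: grey oilstone in a dark wooden tray, 200 x 75 x 34. Origin under its centre.
There are look-alikes about, which are no part of the job. There is more than one size of the panel; the job needs the smaller.

How it is judged:
On the way:
1. the bail's cross-bar is outside the latch plate and under its barb while the lever is still raised (y of bail_end in the frame of latch_plate between -0.003 and 0.016 m and z of bail_end in the frame of latch_plate between -0.009 and 0.005 m and value of joint lever above 0.8 rad), for 0.2 s.
At the end, for the whole second after the job is handed in: The lever rests on its stop past the catch (below 0.02 rad), the bar is shut (0.02 rad), the bail's cross-bar is drawn in on the latch plate under its barb (within 4 mm of its seat), the panel is home and square (3 mm, 0.02 rad), pressed on the fence with over 20 N and at rest (value of joint each of lever, swing_bar below 0.02 rad and y of bail_end in the frame of latch_plate between -0.003 and 0.004 m and z of bail_end in the frame of latch_plate between -0.009 and 0.005 m and y of panel in the frame of jig below 0.003 m and angle between the y axis of panel and the y axis of jig, either way round below 0.02 rad and contact force between panel and jig above 20 N and linear speed of panel below 0.01 m/s); the robot touches nothing.
It fails at once if the bar is rammed onto the panel with more than 30 N while the latch is still open (contact force between clamp_bar and panel above 30 N and value of joint lever above 0.8 rad).
It fails at once if the bail is forced against the latch plate or the bar with more than 30 N while the lever is still raised (contact force between bail_loop and clamp_bar above 30 N and value of joint lever above 0.8 rad).
It fails at once if the lever is forced onto its rubber stop with more than 50 N (contact force between lever_handle and lever_stop above 50 N).
It fails at once if the robot presses on the carved panel (over 3 N) (contact force between any of the fingers, the arm and panel above 3 N).
It fails at once if the mallet, a gouge or the oilstone is shifted by more than 15 mm (distance of any of mallet, gouge_wide, gouge_narrow, oilstone from where it was at the start of the episode above 0.015 m).
It also fails if it takes over 69 s, if anything falls off the work surface, if the arm or the gripper's body presses on something with over 40 N, if the wrist force passes 120 N, or if a joint passes its speed limit or range.

## Working session

There is one attempt and no reset: what is moved stays moved. The work goes in short steps, Python scripts to look and compute and a tool call to move; the robot and the scene stay as the last step left them, time stands still between calls to the robot, and variables do not carry over. Pictures are saved under pics/ and viewed, at most 10 in all, crops included, and the job is handed in when it is done.

Besides the shell and the picture viewer there is one more tool, called after "Call:" as a command line: name --pt "numbers of a row" for each row, then --argument value for the rest. step_arm: Moves the arm, as the interface text tells. Shifts and turns lie within -1 to 1; 1 stands for 60 cm of shift or pi rad of turn. Its arguments: {"type":"object","properties":{"rows":{"type":"array"},"jaw":{"type":"number"},"squeeze":{"type":"number"}},"required":["rows"]}

```bash
mkdir -p pics; ls; cat > h.py <<'E'
import numpy as np, cv2
from scipy.spatial.transform import Rotation as R
from bench import r, eyes
def grab(n,f):
    im=eyes.grab_frame(n); cv2.imwrite(f,cv2.cvtColor(im,cv2.COLOR_RGB2BGR)); return im
def ext(n):
    c=eyes.camera_info(n)
    if n!='wrist': return c,np.array(c['extrinsics'])
    o=r.get_obs(); T=np.eye(4); T[:3,:3]=R.from_rotvec(o['orientation']).as_matrix(); T[:3,3]=o['tcp_pos']
    return c,T@np.array(c['tool_from_camera'])
def ray(n,uv,ce=None):
    c,T=ce or ext(n); K=np.array(c['mtx']); k=c['k1']
    d=np.array([(uv[0]-K[0,2])/K[0,0],(uv[1]-K[1,2])/K[1,1]]); s=d.copy()
    for _ in range(20): s=d/(1+k*(s@s))
    return T[:3,3],T[:3,:3]@np.array([*s,1])
def onz(n,uv,z,ce=None):
    o,d=ray(n,uv,ce); return o+d*(z-o[2])/d[2]
def proj(n,P,ce=None):
    c,T=ce or ext(n); K=np.array(c['mtx']); p=np.linalg.inv(T)@np.append(P,1); s=p[:2]/p[2]; s=s*(1+c['k1']*(s@s))
    return K[:2,:2]@s+K[:2,2]
E
python3 - <<'E'
from h import *
for n in('scene','top'):
    grab(n,f'pics/{n}0.png'); c=eyes.camera_info(n); print(n,np.round(c['mtx'],1).tolist(),c['k1'],np.round(c['extrinsics'],3).tolist())
print(eyes.camera_info('wrist')); print(r.get_obs())
E
```

```text
pics
scene [[535.8, 0.0, 319.6], [0.0, 535.8, 241.2], [0.0, 0.0, 1.0]] -0.14707467900438875 [[-0.441, 0.734, -0.517, 1.329], [0.898, 0.359, -0.255, 0.451], [-0.002, -0.577, -0.817, 1.251], [0.0, 0.0, 0.0, 1.0]]
top [[543.1, 0.0, 318.3], [0.0, 543.1, 244.7], [0.0, 0.0, 1.0]] -0.14802906701466786 [[0.025, -0.988, 0.15, 0.411], [-1.0, -0.025, 0.006, 0.103], [-0.002, -0.15, -0.989, 1.177], [0.0, 0.0, 0.0, 1.0]]
{'mtx': array([[332.00648003,   0.        , 315.61594475],
       [  0.        , 332.00648003, 238.40776728],
       [  0.        ,   0.        ,   1.        ]]), 'k1': -9.778204533687873e-05, 'tool_from_camera': array([[-8.51901080e-04, -9.44454290e-01, -3.28641703e-01,
         8.64271828e-02],
       [ 9.99999431e-01, -1.01536788e-03,  3.25789315e-04,
         7.48254682e-04],
       [-6.41385347e-04, -3.28641239e-01,  9.44454618e-01,
        -1.28604582e-01],
       [ 0.00000000e+00,  0.00000000e+00,  0.00000000e+00,
         1.00000000e+00]])}
{'clock': 0.1, 'joints': array([-1.24111303,  0.47772173,  0.02232323,  1.5563015 , -0.01151433,
        1.10929159, -0.08308412]), 'qvel': array([-7.19040799e-04, -8.30423990e-04, -1.67071226e-03, -5.53330366e-04,
        6.59360404e-04, -7.39954296e-04,  2.19755641e-05]), 'tau': array([ 4.65749137e-03, -5.97755921e+01,  1.61355838e+00, -2.81957442e+01,
        1.27949865e-02,  5.02249139e-03,  2.61552742e-05]), 'tcp_pos': array([0.28594114, 0.61090873, 0.24444122]), 'orientation': array([-6.82062136e-01, -3.06639715e+00,  2.47254871e-03]), 'contact_force': array([-0.65488385, -0.11809976,  0.58155019]), 'moment': array([0.02571479, 0.07594777, 0.03254217]), 'gripper_force': 0.0, 'grip_width': 0.08521534603369875}
```

View pics/top0.png

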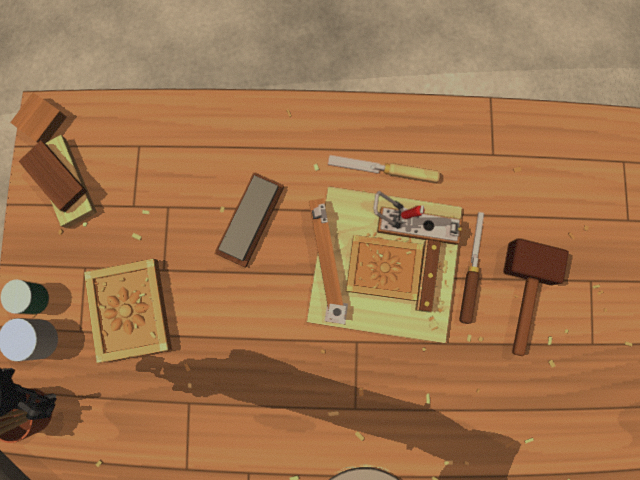

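View pics/scene0.png

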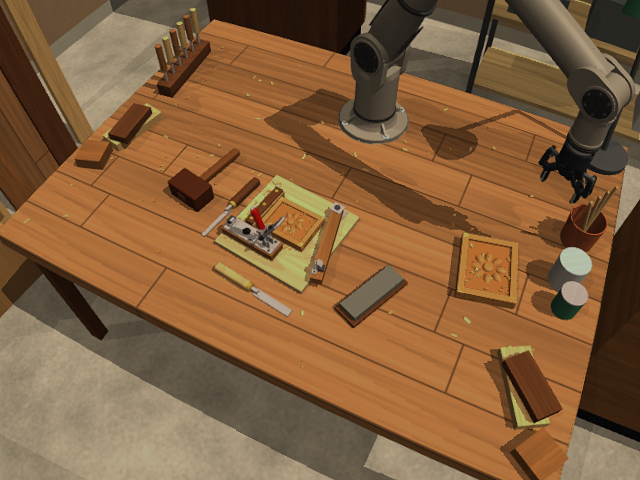

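Candidates: the panel on the jig at top (385,267) is the smaller one; the look-alike is the larger framed panel at top (127,310). The lever is the red grip at top (412,212), the bar runs from the hinge (337,313) to the plate (320,211), and the wood blocks at (50,170) are decoys. Next I compute the jig pose and take a close crop.

```bash
python3 - <<'E'
from h import *
px=[(328,187),(463,208),(447,342),(307,322)]
J=np.array([[150,150],[150,-150],[-150,-150],[-150,150]])/1e3
P=np.array([onz('top',p,.018)[:2] for p in px]); print(P.round(4))
c=P.mean(0); A=(P-c); th=np.arctan2((J[:,0]*A[:,1]-J[:,1]*A[:,0]).sum(),(J*A).sum()); print(c,th, np.linalg.norm(np.roll(P,1,0)-P,axis=1))
Rm=np.array([[np.cos(th),-np.sin(th)],[np.sin(th),np.cos(th)]])
print((P-(c+J@Rm.T)).round(4))
h=onz('top',(337,313),.046)[:2]; print('hinge jig',(h-c)@Rm)
im=cv2.imread('pics/top0.png')[170:350,290:480]; im=cv2.resize(im,None,fx=4,fy=4,interpolation=cv2.INTER_CUBIC)[:600]
im2=cv2.imread('pics/scene0.png')[170:300,200:370]; im2=cv2.resize(im2,None,fx=4.5,fy=4.5,interpolation=cv2.INTER_CUBIC)[:600]
cv2.imwrite('pics/c1.png',im); cv2.imwrite('pics/c2.png',im2)
E
```

```text
[[ 0.7162  0.0922]
 [ 0.6772 -0.2067]
 [ 0.3848 -0.1689]
 [ 0.4211  0.1301]]
[ 0.54978847 -0.0383201 ] -0.1266978333797502 [0.2974929  0.30144708 0.2948364  0.30110877]
[[-0.0014  0.0007]
 [-0.0025 -0.0006]
 [ 0.0027 -0.0007]
 [ 0.0011  0.0006]]
hinge jig [-0.12137008  0.0914887 ]
```

View pics/c1.png

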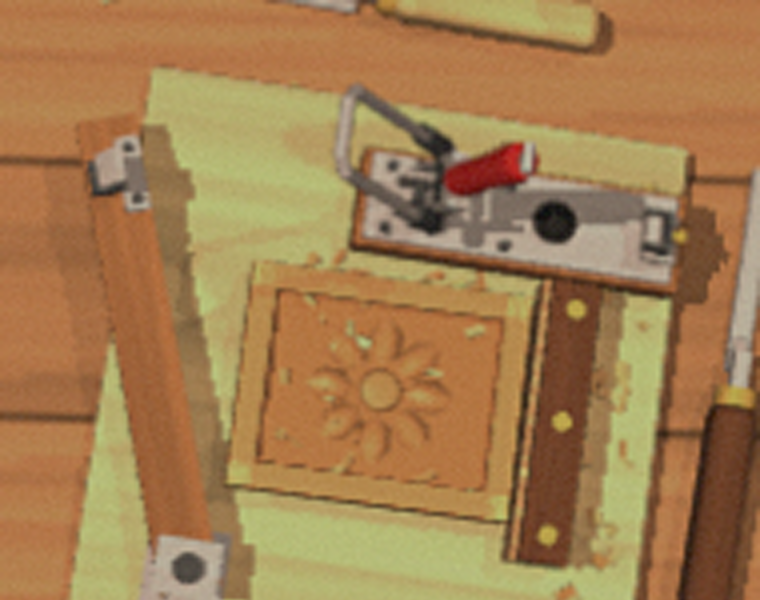

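Call:
step_arm --pt "0.022 -0.065 0.006 0 0 0.007" --pt "0.044 -0.13 0.012 0 0 0.013" --pt "0.066 -0.195 0.018 0 0 0.02" --pt "0.088 -0.26 0.024 0 0 0.027" --pt "0.11 -0.325 0.03 0 0 0.033" --jaw 1

```text
clock: 0.52
tcp_pos: [0.3523, 0.4142, 0.263]
orientation: [-0.52, -3.098, 0.001]
contact_force: [0.3, -0.2, 0.1]
grip_width: 0.0256
gripper_force: 0.0
```

Call:
step_arm --pt "0.022 -0.065 0.006 0 0 0.007" --pt "0.044 -0.13 0.012 0 0 0.013" --pt "0.066 -0.195 0.018 0 0 0.02" --pt "0.088 -0.26 0.024 0 0 0.027" --pt "0.11 -0.325 0.03 0 0 0.033"

```text
clock: 0.93
tcp_pos: [0.4182, 0.2192, 0.2813]
orientation: [-0.359, -3.121, -0.0]
contact_force: [1.4, 0.6, 0.6]
grip_width: 0.0002
gripper_force: 0.0
```

Call:
step_arm --pt "0.022 -0.065 0.006 0 0 0.007" --pt "0.044 -0.13 0.012 0 0 0.013" --pt "0.066 -0.195 0.018 0 0 0.02" --pt "0.088 -0.26 0.024 0 0 0.027" --pt "0.11 -0.325 0.03 0 0 0.033"

```text
clock: 1.35
tcp_pos: [0.4841, 0.0243, 0.2994]
orientation: [-0.197, -3.135, -0.0]
contact_force: [2.2, -0.2, 0.6]
grip_width: 0.0
gripper_force: 0.0
```

Call:
step_arm --pt "0 0 0 0 0 0" --pt "0 0 0 0 0 0"

```text
clock: 1.52
tcp_pos: [0.4844, 0.0238, 0.2993]
orientation: [0.208, 3.135, -0.0]
contact_force: [-0.9, 1.7, -0.7]
grip_width: 0.0002
gripper_force: 0.0
```

```bash
python3 - <<'E'
from h import *
o=r.get_obs(); print(o['tcp_pos'],R.from_rotvec(o['orientation']).as_matrix().round(3).tolist(),o['contact_force'],o['joints'].round(2))
c,T=ext('wrist'); im=grab('wrist','pics/w1.png'); np.save('T1.npy',T)
cv2.imwrite('pics/w1b.png',cv2.resize(cv2.imread('pics/w1.png'),(800,600),interpolation=cv2.INTER_CUBIC))
E
```

```text
[0.48441431 0.02376969 0.29932992] [[-0.991, 0.132, 0.0], [0.132, 0.991, -0.0], [-0.0, -0.0, -1.0]] [-0.85952353  1.67627306 -0.66872249] [-0.5   0.1   0.35  1.95 -0.04  1.1   1.3 ]
```

View pics/w1b.png

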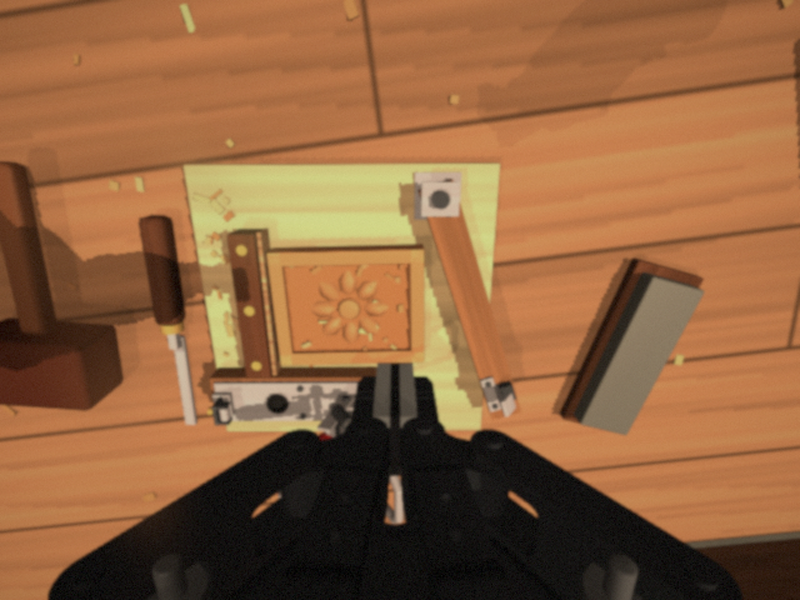

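The wrist view (800x600) shows the board corners (185,163) and (499,163), hinge (440,199), stop button (277,403), catch (222,407), and the plate at the bar end (497,395).

```bash
python3 - <<'E'
from h import *
from scipy.optimize import least_squares
T=np.load('T1.npy'); ce=(eyes.camera_info('wrist'),T)
obs=[('w',(185,163),(-150,-150,18)),('w',(499,163),(-150,150,18)),('w',(440,199),(-115,91,50)),('w',(277,403),(95,-75,56)),('w',(222,405),(95,-124.5,70)),
('t',(328,187),(150,150,18)),('t',(463,208),(150,-150,18)),('t',(447,342),(-150,-150,18)),('t',(307,322),(-150,150,18)),('t',(337,313),(-115,91,50)),('t',(290+553/4,170+222/4),(95,-75,56)),('t',(290+655/4,170+232/4),(95,-124.5,70))]
tc=ext('top')
def res(p,pr=False):
    x,y,th=p; o=[]
    for k,uv,P in obs:
        P=np.array(P)/1e3; W=np.array([x+np.cos(th)*P[0]-np.sin(th)*P[1],y+np.sin(th)*P[0]+np.cos(th)*P[1]])
        q=onz(*(('wrist',np.array(uv)/1.25) if k=='w' else ('top',uv)),P[2],ce if k=='w' else tc)[:2]
        o+=list(q-W)
        if pr: print(k,P[:2],((q-W)*1e3).round(1))
    return o
for sel in ('wt','w','t'):
    oo=obs; obs=[a for a in oo if a[0] in sel]; s=least_squares(res,[.55,-.04,-.12],loss='soft_l1',f_scale=.002); print(sel,s.x); 
    if sel!='wt':res(s.x,True)
    else: J=s.x
    obs=oo
np.save('J.npy',J)
x,y,th=J; C,S=np.cos(th),np.sin(th)
# lever tip and bail end in plane jig x=95 from top
n=np.array([C,S,0]); p0=np.array([x+C*.095,y+S*.095,0])
def plane(uv):
    o,d=ray('top',uv,tc); q=o+d*((p0-o)@n)/(d@n); return ((q[:2]-[x,y])@[-S,C])*1e3, q[2]*1e3
for nm,a in (('tip',(527,157)),('redbase',(452,180)),('bailend',(347,132)),('barrelmid',(433,180))):
    print(nm,plane((290+a[0]/4,170+a[1]/4)))
for z in(.06,.07):
  for nm,k in(('wrist',ce),('top',tc)):
    q=onz(nm,np.array((496,395))/1.25 if nm=='wrist' else (290+120/4,170+172/4),z,k)[:2]-[x,y]; q=np.array([C*q[0]+S*q[1],-S*q[0]+C*q[1]]); print('plate',nm,q, 'bar ang',np.arctan2(q[1]-.091,q[0]+.115),np.hypot(q[1]-.091,q[0]+.115))
E
```

```text
wt [ 0.54621301 -0.03563875 -0.1344368 ]
w [ 0.54446758 -0.0320716  -0.13477711]
w [-0.15 -0.15] [5.7 0.8]
w [-0.15  0.15] [ 4.7 -4.1]
w [-0.115  0.091] [-0.2 -2.1]
w [ 0.095 -0.075] [-2.5  1.8]
w [ 0.095  -0.1245] [-9.5  1.4]
t [ 0.54700505 -0.03744647 -0.128012  ]
t [0.15 0.15] [1.2 0. ]
t [ 0.15 -0.15] [ 0.5 -1.3]
t [-0.15 -0.15] [ 5.7 -1.8]
t [-0.15  0.15] [ 3.7 -0.4]
t [-0.115  0.091] [-3.7  0.4]
t [ 0.095 -0.075] [-3.3  2.9]
t [ 0.095  -0.1245] [-3.5  0.8]
tip (np.float64(-36.253527996400315), np.float64(178.89721787262945))
redbase (np.float64(-11.377551774531915), np.float64(106.34987028117871))
bailend (np.float64(49.18850608472153), np.float64(171.3809215798605))
barrelmid (np.float64(-2.62054477939491), np.float64(99.57738831631136))
plate wrist [0.0776703  0.15568943] bar ang 0.3239257211216243 0.20324017254496643
plate top [0.08199224 0.1562099 ] bar ang 0.3196741144861713 0.2075048804273151
plate wrist [0.07133704 0.15286321] bar ang 0.32054677617121147 0.1963378419350508
plate top [0.07989484 0.15588257] bar ang 0.3213700903685995 0.20541116307102628
```

Jig is at about (0.546, -0.0365) with yaw -0.131; the bar is at 0.32 rad, the lever at about 1.27, and the bail at about 55 deg. Next I go outside the bar and descend.

Call:
step_arm --pt "0.05 0.09 0 0 0 0" --pt "0.098 0.182 0 0 0 0" --pt "0.098 0.182 -0.07 0 0 0" --pt "0.098 0.182 -0.14 0 0 0" --pt "0.098 0.182 -0.21 0 0 0" --jaw 1

```text
clock: 1.98
tcp_pos: [0.5432, 0.141, 0.186]
orientation: [0.187, 3.134, 0.005]
contact_force: [-0.2, -0.6, -0.3]
grip_width: -0.0003
gripper_force: 0.0
```

Call:
step_arm --pt "0 0 -0.06 0 0 0" --pt "0 0 -0.12 0 0 0" --pt "0 0 -0.17 0 0 0" --pt "0 0 -0.21 0 0 0" --pt "0 0 -0.21 0 0 0"

```text
clock: 2.4
tcp_pos: [0.538, 0.1363, 0.0561]
orientation: [-0.193, -3.126, 0.004]
contact_force: [-1.6, 0.4, -0.1]
grip_width: 0.0003
gripper_force: 0.0
```

```bash
cat >> h.py <<'E'
JX=np.array([.546,-.0365]); JT=-.131
JR=np.array([[np.cos(JT),-np.sin(JT)],[np.sin(JT),np.cos(JT)]])
def tojig(w): return np.append((np.array(w)[:2]-JX)@JR,w[2])
def toworld(j): return np.append(JX+JR@np.array(j)[:2],j[2])
def go(j):
    "units shift from present tcp to jig point (mm)"
    o=r.get_obs()['tcp_pos']; return ((toworld(np.array(j)/1e3)-o)/.6).round(4)
def st():
    o=r.get_obs(); f=np.append(JR.T@o['contact_force'][:2],o['contact_force'][2]); print('jig tcp mm',(tojig(o['tcp_pos'])*1e3).round(1),'F jig',f.round(1),'t',round(o['clock'],2))
E
python3 - <<'E'
from h import *
st(); print(go((-5,150,44)),go((-5,121.5,44)))
im=grab('wrist','pics/w2.png'); im=grab('scene','pics/s2.png')
E
```

```text
jig tcp mm [-30.5 170.2  56.1] F jig [-1.6  0.2 -0.1] t 2.4
[ 0.0377 -0.039  -0.0201] [ 0.0315 -0.0861 -0.0201]
```

View pics/w2.png

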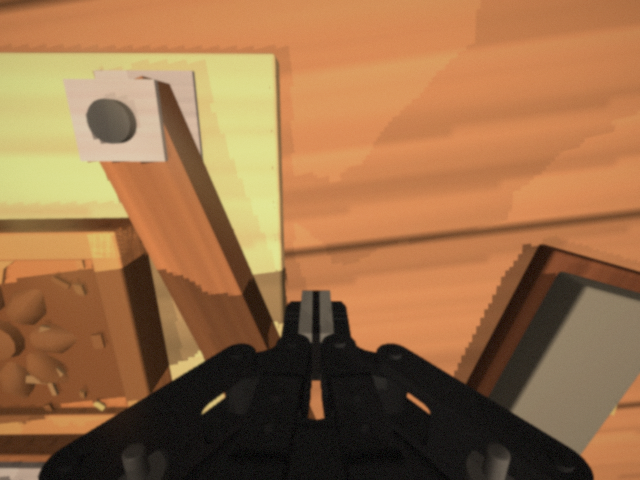

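Call:
step_arm --pt "0.03 0 -0.006 0 0 0" --pt "0.04 -0.005 -0.006 0 0 0" --pt "0.039 -0.012 -0.006 0 0 0" --pt "0.038 -0.02 -0.006 0 0 0" --pt "0.037 -0.028 -0.006 0 0 0"

```text
clock: 2.92
tcp_pos: [0.5646, 0.1179, 0.0584]
orientation: [0.199, 3.134, 0.001]
contact_force: [0.2, 0.9, 0.1]
grip_width: -0.0
gripper_force: 0.5
```

```bash
python3 -c "
from h import *
st(); print(go((-5,130,44)))"
```

```text
jig tcp mm [ -1.7 155.5  58.4] F jig [0.1 0.9 0.1] t 2.92
[-0.011  -0.0414 -0.024 ]
```

Call:
step_arm --pt "-0.005 0.018 0 0 0 0" --pt "-0.005 0.018 -0.012 0 0 0" --pt "-0.005 0.018 -0.025 0 0 0" --pt "-0.005 0.018 -0.025 0 0 0"

```text
clock: 3.25
tcp_pos: [0.5603, 0.1294, 0.0407]
orientation: [-0.197, -3.133, 0.001]
contact_force: [-0.5, -0.1, -0.6]
grip_width: 0.0
gripper_force: 0.0
```

Call:
step_arm --pt "-0.001 -0.01 0 0 0 0" --pt "-0.002 -0.02 0 0 0 0" --pt "-0.003 -0.028 0 0 0 0" --pt "-0.004 -0.035 0 0 0 0" --pt "-0.005 -0.042 0 0 0 0"

```text
clock: 3.67
tcp_pos: [0.5591, 0.103, 0.0427]
orientation: [0.2, 3.134, 0.0]
contact_force: [1.9, 0.9, -0.5]
grip_width: 0.0001
gripper_force: 0.6
```

```bash
python3 -c "
from h import *
st(); print(go((-5,130,44)))"
```

```text
jig tcp mm [ -5.2 140.1  42.7] F jig [ 1.7  1.2 -0.5] t 3.67
[-0.0019 -0.0167  0.0021]
```

Call:
step_arm --pt "0 -0.005 0 0 0 0" --pt "-0.001 -0.009 0 0 0 0" --pt "-0.002 -0.013 0 0 0 0" --pt "-0.002 -0.017 0 0 0 0" --pt "-0.002 -0.017 0 0 0 0"

```text
clock: 4.08
tcp_pos: [0.5576, 0.0929, 0.0425]
orientation: [-0.2, -3.135, 0.0]
contact_force: [-0.1, 0.3, 0.8]
grip_width: -0.0002
gripper_force: 0.1
```

Call:
step_arm --pt "0 -0.002 0 0 0 0" --pt "0 -0.004 0 0 0 0" --pt "-0.001 -0.006 0 0 0 0" --pt "-0.001 -0.006 0 0 0 0"

```text
clock: 4.42
tcp_pos: [0.5572, 0.0899, 0.0425]
orientation: [0.199, 3.135, 0.0]
contact_force: [2.2, 1.5, 0.4]
grip_width: -0.0001
gripper_force: 0.7
```

```bash
python3 -c "
from h import *
st(); 
grab('top','pics/t3.png')"
```

```text
jig tcp mm [ -5.4 126.8  42.5] F jig [1.9 1.8 0.4] t 4.42
```

Call:
step_arm --pt "0 -0.0017 0 0 0 0" --pt "0 -0.0033 0 0 0 0" --pt "-0.001 -0.005 0 0 0 0" --pt "-0.001 -0.005 0 0 0 0"

```text
clock: 4.8
tcp_pos: [0.557, 0.0874, 0.0426]
orientation: [0.199, 3.134, 0.001]
contact_force: [2.8, 3.3, -0.4]
grip_width: -0.0002
gripper_force: 1.7
```

Call:
step_arm --pt "0 -0.0017 0 0 0 0" --pt "0 -0.0033 0 0 0 0" --pt "0 -0.0033 0 0 0 0"

```text
clock: 5.05
tcp_pos: [0.557, 0.0858, 0.0426]
orientation: [0.198, 3.134, 0.002]
contact_force: [2.6, 4.0, -1.2]
grip_width: -0.0001
gripper_force: 2.3
```

```bash
python3 -c "
from h import *
st()"
```

```text
jig tcp mm [ -5.1 122.7  42.6] F jig [ 2.1  4.3 -1.2] t 5.05
```

Pushing the panel now; I continue 1 mm at a time until it stops.

Call:
step_arm --pt "0 -0.0017 0 0 0 0" --pt "0 -0.0033 0 0 0 0" --pt "0 -0.0033 0 0 0 0"

```text
clock: 5.3
tcp_pos: [0.557, 0.085, 0.0426]
orientation: [0.197, 3.134, 0.004]
contact_force: [2.5, 8.2, -2.3]
grip_width: 0.0003
gripper_force: 3.7
```

Call:
step_arm --pt "0 -0.0017 0 0 0 0" --pt "0 -0.0017 0 0 0 0" --pt "0 -0.0017 0 0 0 0"

```text
clock: 5.55
tcp_pos: [0.557, 0.0849, 0.0427]
orientation: [0.195, 3.134, 0.005]
contact_force: [2.4, 8.3, -1.3]
grip_width: -0.0001
gripper_force: 4.6
```

```bash
python3 -c "
from h import *
st()"
```

```text
jig tcp mm [ -4.9 121.8  42.7] F jig [ 1.3  8.6 -1.3] t 5.55
```

Call:
step_arm --pt "0 -0.0012 0 0 0 0" --pt "0 -0.0012 0 0 0 0" --pt "0 0.02 0 0 0 0" --pt "0 0.03 0.03 0 0 0" --pt "0 0.03 0.09 0 0 0"

```text
clock: 5.97
tcp_pos: [0.5524, 0.1006, 0.0931]
orientation: [-0.195, -3.126, 0.005]
contact_force: [0.7, -0.2, 1.0]
grip_width: -0.0001
gripper_force: 0.0
```

Call:
step_arm --pt "0 0 0.06 0 0 0" --pt "0 0 0.12 0 0 0" --pt "0 0 0.18 0 0 0" --pt "0 0 0.24 0 0 0" --pt "0 0 0.3 0 0 0"

```text
clock: 6.38
tcp_pos: [0.5551, 0.0989, 0.2777]
orientation: [-0.201, -3.133, 0.003]
contact_force: [0.2, -0.5, 0.1]
grip_width: 0.0002
gripper_force: 0.0
```

```bash
python3 - <<'E'
from h import *
st(); print(go((95,-85,270)))
o=r.get_obs()
c,T=ext('wrist'); np.save('T4.npy',T); a=grab('wrist','pics/w4.png'); b=grab('top','pics/t4.png')
x=cv2.imread('pics/w4.png')[100:480,20:420]; y=cv2.imread('pics/t4.png')[175:345,300:470]
y=cv2.resize(y,(400,400),interpolation=cv2.INTER_CUBIC); x=cv2.resize(x,(400,380)); x=cv2.copyMakeBorder(x,0,20,0,0,cv2.BORDER_CONSTANT)
cv2.imwrite('pics/v4.png',np.hstack([x,y]))
E
```

```text
jig tcp mm [ -8.6 135.4 277.7] F jig [ 0.2 -0.4  0.1] t 6.38
[ 0.1233 -0.3867 -0.0129]
```

View pics/v4.png

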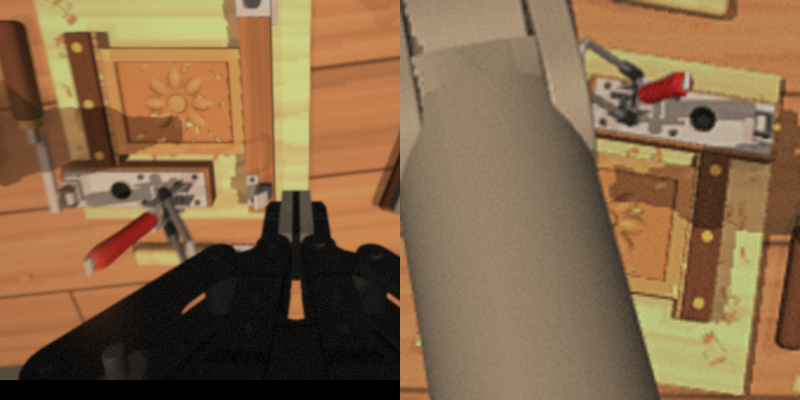

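The left view shows the bar parallel to the fence with the panel against it; the lever is red at (125,240) and the bail is raised. Next, go behind the lever.

Call:
step_arm --pt "0.02 -0.06 0 0 0 0" --pt "0.04 -0.12 0 0 0 0" --pt "0.06 -0.18 0 0 0 0" --pt "0.08 -0.24 0 0 0 0" --pt "0.1 -0.3 0 0 0 0"

```text
clock: 6.9
tcp_pos: [0.6155, -0.0821, 0.2753]
orientation: [-0.2, -3.132, 0.001]
contact_force: [0.1, 0.4, 0.4]
grip_width: 0.0003
gripper_force: 0.0
```

```bash
python3 - <<'E'
from h import *
st(); print(go((95,-85,230)))
ce=(eyes.camera_info('wrist'),np.load('T4.npy'))
for nm,p,z in(('stop',(140,290),.056),('catch',(88,290),.07),('plate',(20+258,100+190),.07),('panelTL',(20+103,100+50),.043),('panelBR',(20+240,100+143),.043)):
    print(nm,tojig(onz('wrist',p,z,ce))*1e3)
E
```

```text
jig tcp mm [ 74.8 -36.2 275.3] F jig [0.  0.4 0.4] t 6.9
[ 0.0227 -0.0851 -0.0754]
stop [ 91.75780563 -70.99311036  56.        ]
catch [  84.48719672 -121.75885952   70.        ]
plate [83.87360356 93.87566855 70.        ]
panelTL [-67.57924516 -68.34708604  43.        ]
panelBR [37.04066492 71.62164211 43.        ]
```

Call:
step_arm --pt "0.01 -0.045 0 0 0 0" --pt "0.02 -0.09 0 0 0 0" --pt "0.02 -0.09 -0.06 0 0 0" --pt "0.02 -0.09 -0.12 0 0 0" --pt "0.02 -0.09 -0.17 0 0 0"

```text
clock: 7.32
tcp_pos: [0.6265, -0.1351, 0.1714]
orientation: [-0.202, -3.132, 0.001]
contact_force: [-0.2, 0.8, -0.9]
grip_width: 0.0001
gripper_force: 0.0
```

Call:
step_arm --pt "0 0 -0.01 0 0 0" --pt "0 0 -0.02 0 0 0" --pt "0 0 -0.02 0 0 0"

```text
clock: 7.57
tcp_pos: [0.6279, -0.1342, 0.162]
orientation: [-0.199, -3.134, 0.001]
contact_force: [0.9, 0.0, 0.1]
grip_width: 0.0001
gripper_force: 0.0
```

```bash
python3 - <<'E'
from h import *
st(); print(go((95,-60,154)))
x=cv2.cvtColor(eyes.grab_frame('scene'),4)[160:300,190:350]; y=cv2.cvtColor(eyes.grab_frame('wrist'),4)[100:480,120:520]
cv2.imwrite('pics/v5.png',np.hstack([cv2.resize(x,(434,380),interpolation=cv2.INTER_CUBIC),y[:,:366]]))
E
```

```text
jig tcp mm [ 94.  -86.2 162. ] F jig [0.9 0.1 0.1] t 7.57
[ 0.0073  0.043  -0.0133]
```

View pics/v5.png

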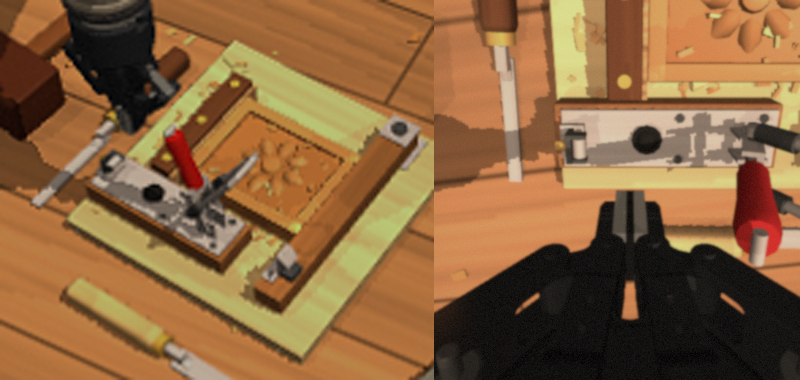

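```bash
python3 - <<'E'
from h import *
for p,z in(((446,345),.18),((120+645-434,100+140),.056),((120+577-434,100+146),.07)): print(tojig(onz('wrist',p,z))*1e3)
o,d=ray('scene',(190+180*160/434,160+130*140/380)); a=tojig(o)*1e3;b=tojig(o+d)*1e3
t=(95-a[0])/(b-a)[0]; q=a+(b-a)*t; print('scene tip',q,np.arctan2(q[2]-66,-q[1]))
E
```

```text
[ 94.02614899 -32.16907901 180.        ]
[ 93.19219495 -73.29443582  56.        ]
[  92.92325115 -122.60475135   70.        ]
scene tip [ 95.         -19.71709992 194.76023442] 1.4188463257671984
```

Call:
step_arm --pt "0.002 0.015 0 0 0 0" --pt "0.004 0.03 0 0 0 0" --pt "0.0057 0.043 0 0 0 0" --pt "0.0063 0.048 0 0 0 0" --pt "0.007 0.053 0 0 0 0"

```text
clock: 8.08
tcp_pos: [0.6331, -0.1012, 0.163]
orientation: [0.197, 3.135, -0.0]
contact_force: [-0.2, -1.7, 1.0]
grip_width: 0.0
gripper_force: 0.6
```

Call:
step_arm --pt "0.0006 0.004 0 0 0 0" --pt "0.0011 0.008 0 0 0 0" --pt "0.0016 0.012 0 0 0 0" --pt "0.0016 0.012 0 0 0 0"

```text
clock: 8.42
tcp_pos: [0.6336, -0.0946, 0.1624]
orientation: [-0.199, -3.135, -0.0]
contact_force: [1.0, -1.3, 0.5]
grip_width: -0.0002
gripper_force: 0.2
```

```bash
cat > look.py <<'E'
from h import *
import sys
n=sys.argv[1]; st()
x=cv2.cvtColor(eyes.grab_frame('scene'),4); cv2.imwrite(f'pics/s_{n}.png',x)
w=cv2.cvtColor(eyes.grab_frame('wrist'),4); cv2.imwrite(f'pics/w_{n}.png',w)
h=cv2.cvtColor(x,cv2.COLOR_BGR2HSV)[160:300,190:350]
m=((h[...,0]<6)|(h[...,0]>174))&(h[...,1]>190)&(h[...,2]>120)
ys,xs=np.nonzero(m); ys=ys+160; xs=xs+190
k=ys<=ys.min()+3; print('red n',len(xs),'top',xs[k].mean(),ys.min())
o,d=ray('scene',(xs[k].mean(),ys.min()+1.5)); a=tojig(o)*1e3;b=tojig(o+d)*1e3
q=a+(b-a)*(95-a[0])/(b-a)[0]; print('tip',q.round(1),'ang',np.arctan2(q[2]-66,-q[1]).round(3))
E
python3 look.py a
```

```text
jig tcp mm [ 94.4 -46.1 162.4] F jig [ 1.2 -1.1  0.5] t 8.42
red n 84 top 257.88235294117646 209
tip [ 95.  -15.8 186.9] ang 1.441
```

Call:
step_arm --pt "0.0006 0.004 0 0 0 0" --pt "0.0011 0.008 0 0 0 0" --pt "0.0016 0.012 0 0 0 0" --pt "0.0016 0.012 0 0 0 0"

```text
clock: 8.85
tcp_pos: [0.6347, -0.087, 0.1624]
orientation: [-0.198, -3.135, -0.001]
contact_force: [-0.1, -0.4, -0.2]
grip_width: 0.0004
gripper_force: 0.2
```

```bash
python3 look.py b; python3 - <<'E'
import cv2,numpy as np
a=cv2.imread('pics/s_a.png').astype(int);b=cv2.imread('pics/s_b.png').astype(int)
d=abs(a-b).sum(2)[160:300,190:350]>60
for s,e in((0,40),(40,80),(80,120),(120,160)): print(s,d[:,s:e].sum())
E
```

```text
jig tcp mm [ 94.5 -38.5 162.4] F jig [-0.1 -0.5 -0.2] t 8.85
red n 67 top 260.06666666666666 210
tip [ 95.   -8.7 187.7] ang 1.5
0 168
40 752
80 199
120 0
```

Call:
step_arm --pt "0.0006 0.004 0 0 0 0" --pt "0.0011 0.008 0 0 0 0" --pt "0.0016 0.012 0 0 0 0" --pt "0.0016 0.012 0 0 0 0"

```text
clock: 9.28
tcp_pos: [0.6357, -0.0798, 0.1624]
orientation: [0.198, 3.135, 0.001]
contact_force: [0.1, 0.1, 0.3]
grip_width: -0.0001
gripper_force: 0.1
```

```bash
python3 look.py c; python3 - <<'E'
import cv2,numpy as np
a=cv2.imread('pics/s_b.png').astype(int);b=cv2.imread('pics/s_c.png').astype(int)
d=abs(a-b).sum(2)[160:300,190:350]>60
for s,e in((0,40),(40,80),(80,120),(120,160)): print(s,d[:,s:e].sum())
f=lambda n:cv2.resize(cv2.imread(f'pics/{n}.png')[190:290,230:330],(400,400),interpolation=cv2.INTER_CUBIC)
cv2.imwrite('pics/v6.png',np.hstack([f('s_c'),cv2.imread('pics/w_c.png')[80:480,240:640]]))
E
```

```text
jig tcp mm [ 94.6 -31.2 162.4] F jig [0.1 0.1 0.3] t 9.28
red n 37 top 262.26666666666665 212
tip [ 95.   -2.1 184.2] ang 1.553
0 117
40 762
80 228
120 0
```

View pics/v6.png

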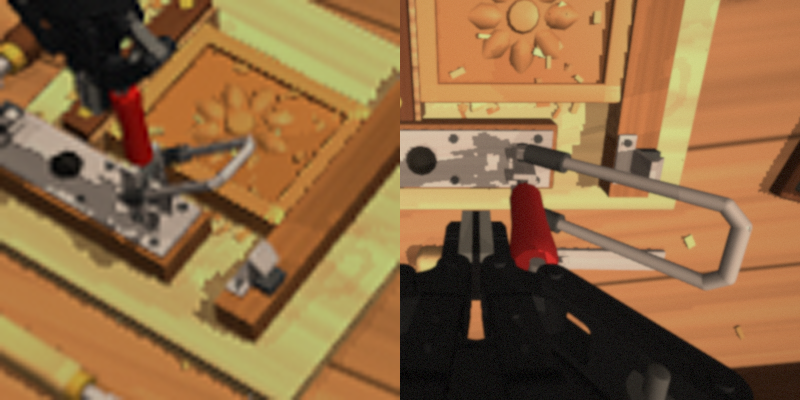

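The left view shows the bail still raised, with its cross-bar at (235,168); the wrist view shows the cross-bar at (730,240) and the barb at (650,165), facing outward.

```bash
python3 - <<'E'
from h import *
def pl(n,uv,x=95):
    o,d=ray(n,uv); a=tojig(o)*1e3;b=tojig(o+d)*1e3; return (a+(b-a)*(x-a[0])/(b-a)[0]).round(1)
s=lambda u,v:(230+u/4,190+v/4); w=lambda u,v:(240+u-400,80+v)
print('bail end scene',pl('scene',s(236,166)))
for z in (.14,.15,.16,.17): print('wrist z',z,(tojig(onz('wrist',w(732,243),z))*1e3).round(1))
print('plate top scene',pl('scene',s(262,243)),pl('scene',s(280,278)),'end pin',pl('scene',s(128,90)))
for z in(.06,.066,.078): print('wrist barb tip/top',z,(tojig(onz('wrist',w(657,166),z))*1e3).round(1),(tojig(onz('wrist',w(640,163),z))*1e3).round(1))
E
```

```text
bail end scene [ 95.   80.5 169.2]
wrist z 0.14 [107.8 105.3 140. ]
wrist z 0.15 [101.2  96.2 150. ]
wrist z 0.16 [ 94.6  87.2 160. ]
wrist z 0.17 [ 88.1  78.2 170. ]
plate top scene [95.  97.  96.9] [ 95.  110.1  66.5] end pin [ 95.   -2.5 188. ]
wrist barb tip/top 0.06 [ 94.3 104.4  60. ] [91.9 91.4 60. ]
wrist barb tip/top 0.066 [ 92.  100.9  66. ] [89.8 88.2 66. ]
wrist barb tip/top 0.078 [87.6 93.9 78. ] [85.4 81.9 78. ]
```

Call:
step_arm --pt "-0.003 -0.02 0 0 0 0" --pt "-0.003 -0.025 0.05 0 0 0" --pt "-0.003 -0.025 0.11 0 0 0" --pt "-0.003 -0.025 0.17 0 0 0" --pt "-0.003 -0.025 0.18 0 0 0"

```text
clock: 9.8
tcp_pos: [0.6363, -0.098, 0.2773]
orientation: [0.201, 3.125, -0.0]
contact_force: [1.2, -0.7, 1.3]
grip_width: -0.0002
gripper_force: 0.0
```

Call:
step_arm --pt "0.008 0.06 0.01 0 0 0" --pt "0.016 0.12 0.01 0 0 0" --pt "0.017 0.131 0 0 0 0" --pt "0.017 0.131 -0.05 0 0 0" --pt "0.017 0.131 -0.09 0 0 0"

```text
clock: 10.22
tcp_pos: [0.6444, -0.0163, 0.216]
orientation: [0.195, 3.134, 0.001]
contact_force: [-0.3, -0.3, 0.1]
grip_width: 0.0001
gripper_force: 0.0
```

```bash
python3 -c "
from h import *
st();print(go((94,33,165)))"
```

```text
jig tcp mm [ 94.9  32.8 216. ] F jig [-0.2 -0.3  0.1] t 10.22
[-0.0015  0.0005 -0.085 ]
```

Call:
step_arm --pt "0 0 -0.04 0 0 0" --pt "0 0 -0.075 0 0 0" --pt "0 0 -0.075 0 0 0"

```text
clock: 10.47
tcp_pos: [0.6408, -0.0177, 0.1666]
orientation: [-0.199, -3.127, 0.002]
contact_force: [-0.4, 0.5, 0.1]
grip_width: -0.0
gripper_force: 0.0
```

Call:
step_arm --pt "-0.002 -0.015 0 0 0 0" --pt "-0.003 -0.024 0 0 0 0" --pt "-0.0045 -0.034 0 0 0 0" --pt "-0.006 -0.044 0 0 0 0" --pt "-0.006 -0.044 0 0 0 0"

```text
clock: 10.88
tcp_pos: [0.6407, -0.046, 0.1729]
orientation: [0.203, 3.133, -0.001]
contact_force: [0.3, -0.3, 0.1]
grip_width: -0.0001
gripper_force: 0.0
```

```bash
python3 look.py d;python3 - <<'E'
import cv2,numpy as np
f=lambda n:cv2.resize(cv2.imread(f'pics/{n}.png')[190:290,230:330],(400,400),interpolation=cv2.INTER_CUBIC)
cv2.imwrite('pics/v7.png',np.hstack([f('s_d'),cv2.imread('pics/w_d.png')[80:480,240:640]]))
E
```

```text
jig tcp mm [ 95.1   2.9 172.9] F jig [ 0.3 -0.3  0.1] t 10.88
red n 20 top 256.0 212
tip [ 95.  -24.1 168.8] ang 1.341
```

Call:
step_arm --pt "0.004 0.035 0 0 0 0" --pt "0.007 0.055 -0.02 0 0 0" --pt "0.0095 0.075 -0.025 0 0 0" --pt "0.012 0.09 -0.025 0 0 0" --pt "0.0135 0.1 -0.025 0 0 0"

```text
clock: 11.4
tcp_pos: [0.6482, 0.0187, 0.1556]
orientation: [-0.195, -3.134, -0.0]
contact_force: [0.2, -0.3, -0.7]
grip_width: -0.0001
gripper_force: 0.0
```

Call:
step_arm --pt "0.001 0.008 0 0 0 0" --pt "0.002 0.016 0 0 0 0" --pt "0.0025 0.02 0 0 0 0" --pt "0.0025 0.02 0 0 0 0" --pt "0.0025 0.02 0 0 0 0"

```text
clock: 11.82
tcp_pos: [0.6499, 0.0281, 0.1566]
orientation: [0.2, 3.135, -0.0]
contact_force: [-0.5, 0.0, -0.2]
grip_width: 0.0002
gripper_force: 0.0
```

```bash
python3 look.py e;python3 - <<'E'
import cv2,numpy as np
f=lambda n:cv2.resize(cv2.imread(f'pics/{n}.png')[190:290,230:330],(400,400),interpolation=cv2.INTER_CUBIC)
cv2.imwrite('pics/v8.png',np.hstack([f('s_e'),cv2.imread('pics/w_e.png')[80:480,160:560]]))
E
```

```text
jig tcp mm [ 94.6  77.6 156.6] F jig [-0.5 -0.1 -0.2] t 11.82
red n 6 top 257.5 210
tip [ 95.  -17.7 181.5] ang 1.419
```

View pics/v8.png

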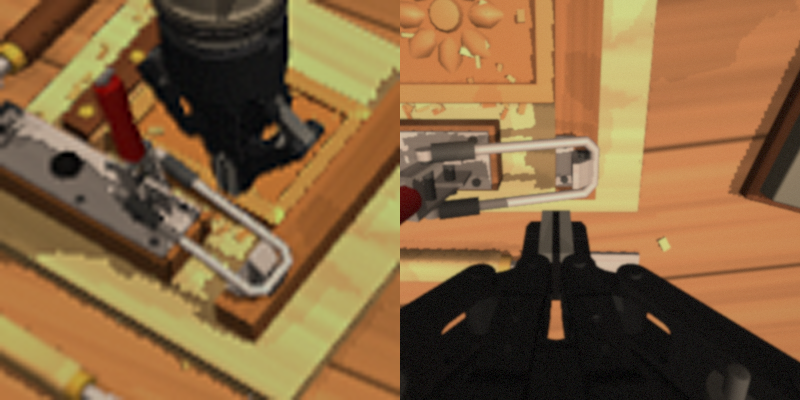

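The bail has fallen over the plate; the cross-bar is at (285,262) in the scene crop and (594,163) in the wrist crop. Next I triangulate its height.

```bash
python3 - <<'E'
from h import *
uvw=(594-400+160,80+164); uvs=(230+286/4,190+258/4)
o1,d1=ray('wrist',uvw); o2,d2=ray('scene',uvs)
A=np.array([d1,-d2]).T; t=np.linalg.lstsq(A,o2-o1,rcond=None)[0]; p=o1+d1*t[0];q=o2+d2*t[1]
print(tojig((p+q)/2)*1e3,np.linalg.norm(p-q)*1e3)
for z in(.058,.062,.070): print(z,tojig(onz('wrist',uvw,z))*1e3)
a=tojig(o2)*1e3;b=tojig(o2+d2)*1e3;print(a+(b-a)*(95-a[0])/(b-a)[0])
uvb=(567-400+160,80+160) # barb tip-ish
print(go((94,108,125)),go((94,108,100)))
E
```

```text
[ 84.83978433 106.00288155  74.45366374] 3.6011794140420803
0.058 [ 91.84136775 106.51642972  58.        ]
0.062 [ 90.37331022 106.01983611  62.        ]
0.07 [ 87.43719516 105.02664888  70.        ]
[ 95.         115.97384046  95.04814044]
[ 0.0057  0.0508 -0.0526] [ 0.0057  0.0508 -0.0943]
```

Call:
step_arm --pt "0.003 0.02 0.02 0 0 0" --pt "0.006 0.04 0.02 0 0 0" --pt "0.008 0.062 0 0 0 0" --pt "0.008 0.062 -0.045 0 0 0" --pt "0.008 0.062 -0.085 0 0 0"

```text
clock: 12.33
tcp_pos: [0.6553, 0.0697, 0.1047]
orientation: [0.193, 3.134, 0.003]
contact_force: [-1.2, -0.7, -0.5]
grip_width: 0.0001
gripper_force: 0.0
```

Call:
step_arm --pt "0 0 -0.005 0 0 0" --pt "0 0 -0.01 0 0 0" --pt "0 0 -0.01 0 0 0"

```text
clock: 12.58
tcp_pos: [0.6548, 0.0664, 0.0993]
orientation: [-0.198, -3.135, 0.0]
contact_force: [0.1, -0.1, -1.0]
grip_width: -0.0
gripper_force: 0.0
```

```bash
python3 -c "
from h import *
st();print(go((93,114,90)))"
```

```text
jig tcp mm [ 94.4 116.3  99.3] F jig [ 0.1 -0.  -1. ] t 12.58
[-0.0029 -0.0034 -0.0155]
```

Feel downward at about 2 mm per row.

Call:
step_arm --pt "-0.001 -0.003 -0.005 0 0 0" --pt "-0.001 -0.003 -0.01 0 0 0" --pt "-0.001 -0.003 -0.015 0 0 0" --pt "-0.001 -0.003 -0.015 0 0 0"

```text
clock: 12.92
tcp_pos: [0.6541, 0.0638, 0.0904]
orientation: [0.199, 3.135, 0.0]
contact_force: [0.5, -0.6, -0.1]
grip_width: -0.0001
gripper_force: 0.0
```

Call:
step_arm --pt "0 0 -0.004 0 0 0" --pt "0 0 -0.007 0 0 0" --pt "0 0 -0.007 0 0 0"

```text
clock: 13.17
tcp_pos: [0.6539, 0.064, 0.0859]
orientation: [-0.199, -3.135, 0.0]
contact_force: [-0.1, -0.4, 0.5]
grip_width: 0.0003
gripper_force: 0.0
```

Call:
step_arm --pt "0 0 -0.003 0 0 0" --pt "0 0 -0.005 0 0 0" --pt "0 0 -0.005 0 0 0"

```text
clock: 13.42
tcp_pos: [0.6539, 0.064, 0.083]
orientation: [-0.199, -3.135, 0.0]
contact_force: [-0.9, 0.6, 0.1]
grip_width: -0.0
gripper_force: 0.0
```

Call:
step_arm --pt "0 0 -0.003 0 0 0" --pt "0 0 -0.005 0 0 0" --pt "0 0 -0.005 0 0 0"

```text
clock: 13.67
tcp_pos: [0.6539, 0.0639, 0.0799]
orientation: [-0.199, -3.135, 0.0]
contact_force: [-0.6, -0.1, 0.2]
grip_width: 0.0
gripper_force: 0.0
```

Call:
step_arm --pt "0 0 -0.003 0 0 0" --pt "0 0 -0.003 0 0 0"

```text
clock: 13.83
tcp_pos: [0.654, 0.0639, 0.0781]
orientation: [-0.199, -3.135, 0.0]
contact_force: [-0.6, 0.8, -0.2]
grip_width: 0.0001
gripper_force: 0.0
```

Call:
step_arm --pt "0 0 -0.003 0 0 0" --pt "0 0 -0.003 0 0 0"

```text
clock: 14.0
tcp_pos: [0.654, 0.0639, 0.0763]
orientation: [-0.199, -3.135, 0.0]
contact_force: [-1.0, -0.4, -0.2]
grip_width: 0.0001
gripper_force: 0.0
```

```bash
python3 look.py f
```

```text
jig tcp mm [ 93.9 113.7  76.3] F jig [-0.9 -0.5 -0.2] t 14.0
red n 7 top 257.0 210
tip [ 95.  -19.4 180.3] ang 1.402
```

Call:
step_arm --pt "0 0 0.015 0 0 0" --pt "0 0 0.027 0 0 0" --pt "-0.001 -0.01 0.027 0 0 0" --pt "-0.001 -0.01 0.022 0 0 0" --pt "-0.001 -0.01 0.022 0 0 0"

```text
clock: 14.52
tcp_pos: [0.6533, 0.0571, 0.0897]
orientation: [-0.201, -3.135, 0.001]
contact_force: [0.3, -1.0, -0.1]
grip_width: -0.0002
gripper_force: 0.0
```

Call:
step_arm --pt "0 0 -0.003 0 0 0" --pt "0 0 -0.003 0 0 0"

```text
clock: 14.68
tcp_pos: [0.653, 0.058, 0.0874]
orientation: [-0.199, -3.134, 0.0]
contact_force: [-0.9, -0.0, 0.5]
grip_width: -0.0
gripper_force: 0.0
```

Call:
step_arm --pt "0 0 -0.003 0 0 0" --pt "0 0 -0.003 0 0 0"

```text
clock: 14.85
tcp_pos: [0.6532, 0.0581, 0.0857]
orientation: [-0.199, -3.134, 0.0]
contact_force: [-1.1, 0.5, -0.1]
grip_width: 0.0001
gripper_force: 0.0
```

Call:
step_arm --pt "0 0 -0.003 0 0 0" --pt "0 0 -0.003 0 0 0"

```text
clock: 15.02
tcp_pos: [0.6533, 0.058, 0.084]
orientation: [-0.199, -3.135, 0.0]
contact_force: [-0.4, -0.5, 0.3]
grip_width: 0.0001
gripper_force: 0.0
```

```bash
python3 -c "
from h import *
st()"
```

```text
jig tcp mm [ 94.  107.7  84. ] F jig [-0.4 -0.5  0.3] t 15.02
```

Call:
step_arm --pt "0 0 -0.003 0 0 0" --pt "0 0 -0.003 0 0 0"

```text
clock: 15.18
tcp_pos: [0.6539, 0.0584, 0.083]
orientation: [0.199, 3.135, 0.001]
contact_force: [-0.3, 0.5, 2.5]
grip_width: -0.0005
gripper_force: 1.0
```

Call:
step_arm --pt "0 0 -0.003 0 0 0" --pt "0 0 -0.003 0 0 0"

```text
clock: 15.35
tcp_pos: [0.6543, 0.059, 0.0813]
orientation: [0.198, 3.134, 0.002]
contact_force: [1.2, 2.3, 0.7]
grip_width: 0.0
gripper_force: 1.1
```

Call:
step_arm --pt "0 0 -0.003 0 0 0" --pt "0 0 -0.003 0 0 0"

```text
clock: 15.52
tcp_pos: [0.6545, 0.0591, 0.0801]
orientation: [0.198, 3.134, 0.003]
contact_force: [-0.9, 2.7, 8.6]
grip_width: 0.0003
gripper_force: 4.0
```

Call:
step_arm --pt "0 0 -0.003 0 0 0" --pt "0 0 -0.003 0 0 0"

```text
clock: 15.68
tcp_pos: [0.6551, 0.0597, 0.0793]
orientation: [0.197, 3.132, 0.004]
contact_force: [-1.0, 3.8, 12.9]
grip_width: 0.0
gripper_force: 5.9
```

```bash
python3 look.py g
```

```text
jig tcp mm [ 95.6 109.6  79.3] F jig [-1.4  3.6 12.9] t 15.68
red n 6 top 257.5 210
tip [ 95.  -17.7 181.5] ang 1.419
```

```bash
python3 - <<'E'
from h import *
ce=ext('scene')
def c(y,z,x=93): # true->mine (+2 y)
    p=proj('scene',toworld(np.array((x,y+2,z))/1e3),ce); return ((p-[230,190])*4).round(0)
for nm,y,z in(('uprtop',88,78),('tip',99,66),('seat',93,59),('wire under',104,59),('w under far',107,59),('on barb',101,71),('on barb',103,69)): print(nm,c(y,z))
for x in (73,93,113): print('wire ends under',x,c(104,59,x),'on',c(102,70,x))
print('hinge',c(91,50,-117),'stop',c(-75,56),'tip pin',c(-7,186))
E
python3 - <<'E'
import cv2,numpy as np
f=lambda n:cv2.resize(cv2.imread(f'pics/{n}.png')[235:275,275:315],(400,400),interpolation=cv2.INTER_CUBIC)
w=lambda n:cv2.resize(cv2.imread(f'pics/{n}.png')[200:280,290:370],(400,400),interpolation=cv2.INTER_CUBIC)
cv2.imwrite('pics/v9.png',np.hstack([f('s_e'),w('w_e')]))
E
```

```text
uprtop [256. 252.]
tip [270. 270.]
seat [263. 272.]
wire under [277. 279.]
w under far [281. 281.]
on barb [273. 267.]
on barb [275. 270.]
wire ends under 73 [294. 258.] on [291. 248.]
wire ends under 93 [277. 279.] on [274. 269.]
wire ends under 113 [260. 300.] on [257. 290.]
hinge [430.  74.] stop [ 66. 162.] tip pin [127.  88.]
```

Call:
step_arm --pt "0 0 0.01 0 0 0" --pt "0 0 0.04 0 0 0" --pt "-0.003 -0.02 0.09 0 0 0" --pt "-0.01 -0.08 0.12 0 0 0" --pt "-0.01 -0.08 0.12 0 0 0"

```text
clock: 16.2
tcp_pos: [0.6488, 0.0008, 0.1536]
orientation: [0.211, 3.128, -0.007]
contact_force: [1.1, -2.7, 0.2]
grip_width: 0.0003
gripper_force: 0.0
```

```bash
python3 look.py h; python3 - <<'E'
import cv2,numpy as np
a=cv2.imread('pics/s_e.png').astype(int);b=cv2.imread('pics/s_h.png').astype(int)
print('px change at plate', (abs(a-b).sum(2)[235:275,275:315]>60).sum())
f=lambda n:cv2.resize(cv2.imread(f'pics/{n}.png')[230:275,275:320],(400,400),interpolation=cv2.INTER_CUBIC)
w=cv2.resize(cv2.imread('pics/w_h.png')[160:300,270:410],(400,400),interpolation=cv2.INTER_CUBIC)
cv2.imwrite('pics/v9.png',np.hstack([f('s_h'),w]))
E
```

```text
jig tcp mm [ 97.   50.4 153.6] F jig [ 1.4 -2.5  0.2] t 16.2
red n 5 top 257.2 210
tip [ 95.  -18.7 180.8] ang 1.409
px change at plate 48
```

View pics/v9.png

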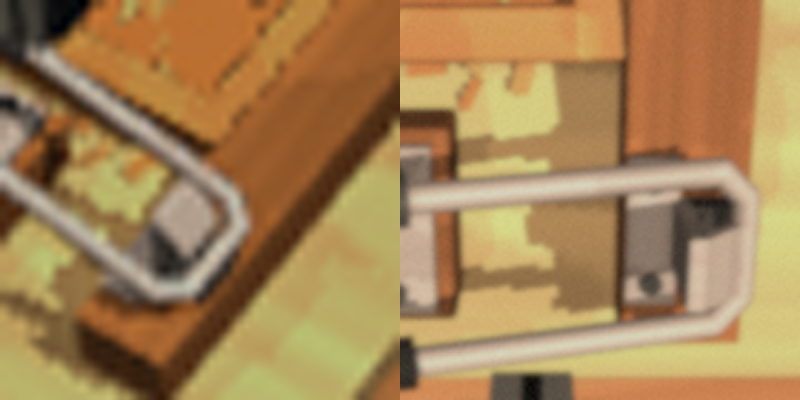

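The wrist crop shows the wire just outside the barb tip, and the finger passed there down to z 62 without contact, so the wire is lying under the barb. Next I ease the lever down part-way and feel for it drawing in.

Call:
step_arm --pt "-0.006 -0.03 0.024 0 0 0" --pt "-0.01 -0.05 0.024 0 0 0" --pt "-0.013 -0.07 0.024 0 0 0" --pt "-0.015 -0.085 0.024 0 0 0" --pt "-0.015 -0.085 0.024 0 0 0"

```text
clock: 16.72
tcp_pos: [0.6376, -0.0442, 0.163]
orientation: [-0.205, -3.134, 0.002]
contact_force: [-0.5, 0.0, -0.1]
grip_width: -0.0001
gripper_force: 0.0
```

Call:
step_arm --pt "-0.0013 -0.01 -0.002 0 0 0" --pt "-0.0026 -0.02 -0.004 0 0 0" --pt "-0.004 -0.03 -0.008 0 0 0" --pt "-0.004 -0.03 -0.008 0 0 0"

```text
clock: 17.05
tcp_pos: [0.6356, -0.0606, 0.1582]
orientation: [-0.201, -3.134, 0.002]
contact_force: [0.6, -0.7, -0.2]
grip_width: -0.0003
gripper_force: 0.0
```

```bash
python3 look.py i; python3 -c "
from h import *
print(go((94,-30,159)))
w=cv2.imread('pics/w_h.png',0);v=cv2.imread('pics/w_i.png',0)
print(proj('wrist',toworld(np.array((93,105,62))/1e3)).round(0))"
```

```text
jig tcp mm [ 92.  -12.2 158.2] F jig [ 0.7 -0.6 -0.2] t 17.05
red n 22 top 250.33333333333334 209
tip [ 95.  -42.7 168.3] ang 1.175
[-0.001  -0.0318  0.0009]
[474. 250.]
```

Call:
step_arm --pt "-0.001 -0.01 0 0 0 0" --pt "-0.002 -0.018 0 0 0 0" --pt "-0.0025 -0.025 0 0 0 0" --pt "-0.0025 -0.025 0 0 0 0"

```text
clock: 17.48
tcp_pos: [0.6344, -0.0757, 0.159]
orientation: [0.201, 3.135, -0.001]
contact_force: [0.3, -0.8, 0.4]
grip_width: -0.0002
gripper_force: 0.0
```

```bash
python3 look.py j; python3 - <<'E'
from h import *
c=proj('wrist',toworld(np.array((93,100,62))/1e3)); print(c)
w=cv2.imread('pics/w_j.png'); u,v=c.astype(int)
print('y mine at z60 per col:',[(k,(tojig(onz('wrist',(k,v),.06))[1]*1e3).round(0)) for k in range(u-30,u+31,12)])
for dv in(-8,-4,0,4,8): print(dv,w[v+dv,u-26:u+28:2].astype(int).sum(1)//3)
# saturation marks wood vs steel
h=cv2.cvtColor(w,cv2.COLOR_BGR2HSV)
for dv in(-8,-4,0,4,8): print(dv,h[v+dv,u-26:u+28:2,1])
E
```

```text
jig tcp mm [ 92.8 -27.3 159. ] F jig [ 0.4 -0.8  0.4] t 17.48
red n 41 top 246.5 208
tip [ 95.  -56.1 163.2] ang 1.047
[487.62447198 248.93238291]
y mine at z60 per col: [(457, np.float64(79.0)), (469, np.float64(87.0)), (481, np.float64(96.0)), (493, np.float64(105.0)), (505, np.float64(114.0)), (517, np.float64(123.0))]
-8 [120 121 113  98  61  55  55  56  56  60  65  71  80  96 109 129 117  86
 128 164 181 185 183 185 187 184 185]
-4 [119 119 117  86  56  54  56  54  57  56  55  56  62  70  97 100  95 129
 157 171 183 185 184 182 185 184 183]
0 [121 118 105  72  56  58  61  53  58  56  57  54  62 141 185 186 175 167
 165 178 180 184 181 184 182 183 183]
4 [120 113  98  60  57  58  57  54  57  60  57  54  74 161 183 181 172 170
 168 177 180 181 180 181 179 181 180]
8 [111 112 108  78  58  57  56  58  57  60  57  59 112 183 188 183 169 167
 170 176 178 178 179 176 178 177 178]
-8 [65 62 64 61 62 61 71 72 64 63 62 62 58 68 63 61 61 68 87 88 96 96 95 97
 93 94 94]
-4 [63 67 59 64 73 69 67 72 66 60 68 63 55 69 61 66 63 62 63 72 93 95 96 99
 97 96 96]
0 [62 62 61 62 71 65 62 73 58 64 65 60 64 58 57 59 61 66 67 85 98 96 98 96
 99 96 95]
4 [ 61  65  63  69  62  78  69  76  66  60  71  75  73  61  63  65  64  64
  69  96  98 101 102 101 101 100  99]
8 [ 66  60  66  87  86  66  70  61  66  56  65  70  61  54  55  59  61  65
  81 102 103 104 102 104 103 105 102]
```

```bash
python3 - <<'E'
from h import *
ce=ext('scene')
for n in 'ehij':
    im=cv2.cvtColor(cv2.imread(f'pics/s_{n}.png'),cv2.COLOR_BGR2HSV).astype(float); s=im[...,1]
    for x in (78,93,107):
        ys=np.arange(84,130,2); P=np.array([proj('scene',toworld(np.array((x,y,62))/1e3),ce) for y in ys]).astype(np.float32)
        v=cv2.remap(s.astype(np.float32),P[:,0],P[:,1],cv2.INTER_LINEAR).ravel()
        print(n,x,v.astype(int))
E
```

```text
e 78 [ 52  52  51  61  73 113  98  71  52  38  34  93 167 183 184 184 182 183
 172 145 128 127 128]
e 93 [ 48  53  54  53  53  52  52  52  50  43  44  47  63 125 177 182 184 189
 169 137 125 123 124]
e 107 [ 34  48  46  43  46  40  28  27  27  31  46  69 107 154 181 186 187 186
 169 140 123 122 123]
h 78 [ 52  52  52  60  71 111  98  71  53  40  35  93 166 181 183 183 185 187
 172 145 129 128 128]
h 93 [ 49  53  52  53  54  53  52  50  47  43  45  48  61 124 177 184 186 189
 169 136 126 124 123]
h 107 [ 34  48  46  42  45  38  25  25  26  31  47  71 109 155 181 184 183 184
 169 141 124 122 123]
i 78 [ 52  51  52  66  72  57  46  37  67 102 158 182 183 182 182 185 190 190
 171 143 128 127 128]
i 93 [ 50  53  54  54  54  53  52  48  47  49  39  27  51 125 174 180 184 186
 168 136 125 123 124]
i 107 [ 46  49  47  44  42  42  44  50  53  71 108 146 146 162 180 185 185 186
 168 139 123 122 123]
j 78 [ 52  52  52  52  52  49  47  40 112 170 183 183 182 183 183 183 184 186
 172 145 128 128 129]
j 93 [ 48  53  53  52  54  52  50  52  50  42  31  26  50 127 178 183 188 186
 168 136 126 123 123]
j 107 [ 44  49  41  29  22  20  26  52  78 111 119 142 142 162 182 186 186 187
 169 140 124 122 123]
```

The cross-bar drew in about 6 mm with no resistance and the barb is now visible outside it, so the bail is hooked. Next I lower the lever along its arc.

Call:
step_arm --pt "0 -0.012 -0.006 0 0 0" --pt "0 -0.023 -0.012 0 0 0" --pt "-0.002 -0.034 -0.022 0 0 0" --pt "-0.004 -0.045 -0.0325 0 0 0" --pt "-0.004 -0.045 -0.0325 0 0 0"

```text
clock: 18.0
tcp_pos: [0.6313, -0.1033, 0.138]
orientation: [-0.203, -3.134, 0.002]
contact_force: [0.4, -0.0, 0.5]
grip_width: -0.0001
gripper_force: 0.3
```

```bash
python3 look.py k; python3 -c "
from h import *
print(go((94,-65,125)),go((94,-69,116.6)))"
```

```text
jig tcp mm [ 93.3 -55.1 138. ] F jig [0.4 0.  0.5] t 18.0
red n 51 top 250.96 220
tip [ 95.  -47.3 118. ] ang 0.832
[-0.0016 -0.0185 -0.023 ] [-0.0024 -0.0252 -0.037 ]
```

Call:
step_arm --pt "-0.001 -0.007 -0.008 0 0 0" --pt "-0.0015 -0.013 -0.016 0 0 0" --pt "-0.002 -0.018 -0.023 0 0 0" --pt "-0.002 -0.018 -0.023 0 0 0"

```text
clock: 18.43
tcp_pos: [0.6305, -0.1126, 0.1245]
orientation: [-0.2, -3.134, 0.001]
contact_force: [1.0, 0.7, 0.1]
grip_width: -0.0003
gripper_force: 0.3
```

Call:
step_arm --pt "-0.0005 -0.003 -0.007 0 0 0" --pt "-0.001 -0.007 -0.014 0 0 0" --pt "-0.001 -0.007 -0.014 0 0 0"

```text
clock: 18.68
tcp_pos: [0.6299, -0.1168, 0.1162]
orientation: [-0.2, -3.134, 0.001]
contact_force: [-0.1, -0.4, 0.7]
grip_width: 0.0002
gripper_force: 0.2
```

```bash
python3 look.py l
```

```text
jig tcp mm [ 93.7 -68.6 116.2] F jig [-0.1 -0.4  0.7] t 18.68
red n 69 top 236.36363636363637 212
tip [ 95.  -97.6 117.3] ang 0.484
```

Call:
step_arm --pt "0 -0.002 -0.005 0 0 0" --pt "0 -0.003 -0.01 0 0 0" --pt "-0.0005 -0.004 -0.013 0 0 0" --pt "-0.0005 -0.004 -0.013 0 0 0"

```text
clock: 19.12
tcp_pos: [0.63, -0.1187, 0.1089]
orientation: [-0.199, -3.135, 0.0]
contact_force: [0.2, 0.0, 0.8]
grip_width: 0.0003
gripper_force: 0.2
```

Call:
step_arm --pt "0 -0.001 -0.004 0 0 0" --pt "0 -0.002 -0.008 0 0 0" --pt "0 -0.002 -0.008 0 0 0"

```text
clock: 19.37
tcp_pos: [0.6298, -0.1197, 0.104]
orientation: [-0.199, -3.135, 0.0]
contact_force: [0.1, -0.0, 0.3]
grip_width: 0.0002
gripper_force: 0.1
```

```bash
python3 look.py m
```

```text
jig tcp mm [ 93.9 -71.6 104. ] F jig [ 0.1 -0.   0.3] t 19.37
red n 64 top 236.33333333333334 216
tip [  95.  -100.9   97.2] ang 0.3
```

```bash
python3 - <<'E'
from h import *
ce=ext('scene')
for n in 'hjklm':
    im=cv2.cvtColor(cv2.imread(f'pics/s_{n}.png'),cv2.COLOR_BGR2HSV).astype(np.float32)
    for x in (78,93,107):
        ys=np.arange(70,116,2); P=np.array([proj('scene',toworld(np.array((x,y,62))/1e3),ce) for y in ys]).astype(np.float32)
        v=cv2.remap(im[...,1],P[:,0],P[:,1],cv2.INTER_LINEAR).ravel()
        print(n,x,v.astype(int))
E
```

```text
h 78 [124 114 128 132 104  69  52  52  52  52  60  71 111  98  71  53  40  35
  93 166 181 183 183]
h 93 [114 115 115 117 123  96  55  49  53  52  53  54  53  52  50  47  43  45
  48  61 124 177 184]
h 107 [ 44  47  49  46  49  49  36  34  48  46  42  45  38  25  25  26  31  47
  71 109 155 181 184]
j 78 [133 125 132 133 103  68  52  52  52  52  52  52  49  47  40 112 170 183
 183 182 183 183 183]
j 93 [113 114 114 116 122  98  55  48  53  53  52  54  52  50  52  50  42  31
  26  50 127 178 183]
j 107 [ 51  51  61  70  65  58  48  44  49  41  29  22  20  26  52  78 111 119
 142 142 162 182 186]
k 78 [134 126 132 132 100  66  52  52  52  52  49  47  44  87 158 177 184 184
 183 182 182 183 184]
k 93 [114 115 120 136 125  88  52  49  54  53  53  53  53  53  49  41  34  32
  28  49 122 174 180]
k 107 [ 71  64  72  78  80  76  50  39  48  43  41  40  43  61 109 145 147 119
 139 145 163 182 182]
l 78 [135 126 131 130  97  66  53  52  52  52  50  49  43  85 156 176 184 184
 184 182 183 183 183]
l 93 [114 114 120 139 126  89  50  49  54  53  53  53  53  51  42  36  36  34
  30  65 143 180 181]
l 107 [ 77  84  92  91  90  78  47  39  43  41  41  45  48  62 111 147 149 119
 137 142 161 181 184]
m 78 [138 126 130 130  96  66  53  53  52  52  49  46  33  78 154 177 186 185
 184 182 182 183 187]
m 93 [114 115 120 137 125  87  51  50  54  54  54  53  53  51  44  38  37  32
  26  63 142 178 182]
m 107 [ 75  85  93  91  91  79  54  47  43  43  42  47  50  63 109 147 155 123
 138 142 161 179 181]
```

The cross-bar stopped against the plate at about 0.6 rad and holds, so the bail is in tension. Next I press past centre in small steps.

Call:
step_arm --pt "0 -0.001 -0.003 0 0 0" --pt "0 -0.002 -0.006 0 0 0" --pt "0 -0.002 -0.009 0 0 0" --pt "0 -0.002 -0.009 0 0 0"

```text
clock: 19.8
tcp_pos: [0.6298, -0.1209, 0.0987]
orientation: [-0.199, -3.135, 0.0]
contact_force: [-0.7, 0.1, 0.2]
grip_width: -0.0003
gripper_force: 0.0
```

Call:
step_arm --pt "0 0 -0.003 0 0 0" --pt "0 0 -0.006 0 0 0" --pt "0 0 -0.006 0 0 0"

```text
clock: 20.05
tcp_pos: [0.6299, -0.1208, 0.0951]
orientation: [-0.199, -3.135, -0.0]
contact_force: [0.8, 0.8, -0.4]
grip_width: 0.0002
gripper_force: 0.0
```

```bash
python3 look.py n
```

```text
jig tcp mm [ 94.2 -72.7  95.1] F jig [ 0.7  0.9 -0.4] t 20.05
red n 60 top 236.1875 218
tip [  95.  -103.2   86.6] ang 0.197
```

Call:
step_arm --pt "-0.001 -0.008 0.003 0 0 0" --pt "-0.001 -0.008 0.0 0 0 0" --pt "-0.001 -0.008 -0.003 0 0 0" --pt "-0.001 -0.008 -0.003 0 0 0"

```text
clock: 20.48
tcp_pos: [0.6296, -0.1261, 0.0936]
orientation: [0.2, 3.135, -0.001]
contact_force: [0.5, -0.8, 0.8]
grip_width: 0.0001
gripper_force: 0.4
```

Call:
step_arm --pt "0 0 -0.002 0 0 0" --pt "0 0 -0.002 0 0 0"

```text
clock: 20.65
tcp_pos: [0.6297, -0.1261, 0.0931]
orientation: [0.199, 3.135, -0.0]
contact_force: [-1.1, -0.8, 4.3]
grip_width: -0.0004
gripper_force: 2.3
```

Call:
step_arm --pt "0 0 -0.002 0 0 0" --pt "0 0 -0.002 0 0 0"

```text
clock: 20.82
tcp_pos: [0.6297, -0.1262, 0.0925]
orientation: [0.2, 3.135, -0.0]
contact_force: [-2.6, 0.1, 9.9]
grip_width: 0.0001
gripper_force: 4.7
```

Call:
step_arm --pt "0 0 -0.002 0 0 0" --pt "0 0 -0.002 0 0 0"

```text
clock: 20.98
tcp_pos: [0.6297, -0.1262, 0.092]
orientation: [0.2, 3.135, 0.0]
contact_force: [-5.9, -0.0, 14.3]
grip_width: 0.0002
gripper_force: 7.2
```

Call:
step_arm --pt "0 0 -0.001 0 0 0" --pt "0 0 -0.001 0 0 0"

```text
clock: 21.15
tcp_pos: [0.6297, -0.1263, 0.0918]
orientation: [0.2, 3.134, 0.0]
contact_force: [-5.9, 0.2, 16.2]
grip_width: 0.0002
gripper_force: 8.7
```

Call:
step_arm --pt "0 0 -0.001 0 0 0" --pt "0 0 -0.001 0 0 0"

```text
clock: 21.32
tcp_pos: [0.6297, -0.1263, 0.0914]
orientation: [0.2, 3.134, 0.0]
contact_force: [-6.6, 1.2, 19.6]
grip_width: 0.0001
gripper_force: 9.8
```

Call:
step_arm --pt "0 0 -0.001 0 0 0" --pt "0 0 -0.001 0 0 0"

```text
clock: 21.48
tcp_pos: [0.6297, -0.1263, 0.091]
orientation: [0.2, 3.134, 0.0]
contact_force: [-7.4, 0.4, 20.3]
grip_width: -0.0002
gripper_force: 10.2
```

Call:
step_arm --pt "0 0 -0.001 0 0 0" --pt "0 0 -0.001 0 0 0"

```text
clock: 21.65
tcp_pos: [0.6297, -0.1264, 0.0898]
orientation: [0.2, 3.134, -0.0]
contact_force: [-4.0, -0.1, 11.5]
grip_width: 0.0002
gripper_force: 5.6
```

Call:
step_arm --pt "0 0 -0.001 0 0 0" --pt "0 0 -0.001 0 0 0"

```text
clock: 21.82
tcp_pos: [0.6297, -0.1265, 0.0892]
orientation: [0.2, 3.134, -0.0]
contact_force: [-5.9, -1.3, 16.9]
grip_width: -0.0
gripper_force: 8.0
```

```bash
python3 look.py o
```

```text
jig tcp mm [ 94.7 -78.3  89.2] F jig [-5.7 -2.  16.9] t 21.82
red n 56 top 235.7 219
tip [  95.  -106.    80.1] ang 0.132
```

Call:
step_arm --pt "0 0 -0.001 0 0 0" --pt "0 0 -0.001 0 0 0"

```text
clock: 22.08
tcp_pos: [0.6297, -0.1265, 0.089]
orientation: [0.2, 3.134, 0.0]
contact_force: [-7.3, 0.4, 19.4]
grip_width: 0.0002
gripper_force: 9.6
```

Call:
step_arm --pt "0 0 0.005 0 0 0" --pt "0 0 0.015 0 0 0" --pt "0 0 0.07 0 0 0" --pt "0 0 0.14 0 0 0" --pt "0 0 0.2 0 0 0"

```text
clock: 22.5
tcp_pos: [0.6292, -0.1254, 0.2079]
orientation: [-0.199, -3.134, 0.0]
contact_force: [1.0, -0.4, 0.4]
grip_width: -0.0002
gripper_force: 0.0
```

```bash
python3 look.py p; python3 - <<'E'
from h import *
ce=ext('scene')
a,b=[cv2.imread(f'pics/s_{k}.png').astype(int) for k in 'op']
print('handle region change',(abs(a-b).sum(2)[210:240,230:262]>60).sum())
im=cv2.cvtColor(cv2.imread('pics/s_p.png'),cv2.COLOR_BGR2HSV).astype(np.float32)
for x in (78,107):
    ys=np.arange(70,116,2); P=np.array([proj('scene',toworld(np.array((x,y,62))/1e3),ce) for y in ys]).astype(np.float32)
    print(x,cv2.remap(im[...,1],P[:,0],P[:,1],cv2.INTER_LINEAR).ravel().astype(int))
E
```

```text
jig tcp mm [ 94.1 -77.3 207.9] F jig [ 1.1 -0.3  0.4] t 22.5
red n 109 top 236.9047619047619 219
tip [  95.  -101.1   83.6] ang 0.172
handle region change 415
78 [138 127 130 130  93  66  53  53  53  52  48  48  47  81 150 174 185 185
 182 179 182 183 183]
107 [ 87  89  94  96  95  81  55  47  42  42  43  47  51  67 114 148 150 121
 137 141 160 178 183]
```

Check by feel: touch the handle lightly and compare its height with the 93 mm at which it first met the catch.

Call:
step_arm --pt "0 0 -0.06 0 0 0" --pt "0 0 -0.12 0 0 0" --pt "0 0 -0.17 0 0 0" --pt "0 0 -0.187 0 0 0" --pt "0 0 -0.187 0 0 0"

```text
clock: 23.02
tcp_pos: [0.6277, -0.125, 0.0917]
orientation: [-0.198, -3.13, -0.001]
contact_force: [-0.2, -0.0, 0.0]
grip_width: -0.0003
gripper_force: 0.0
```

Call:
step_arm --pt "0 0 -0.003 0 0 0" --pt "0 0 -0.003 0 0 0"

```text
clock: 23.18
tcp_pos: [0.6303, -0.1259, 0.0935]
orientation: [0.199, 3.134, -0.0]
contact_force: [0.3, -0.0, 0.2]
grip_width: -0.0002
gripper_force: 0.0
```

Call:
step_arm --pt "0 0 -0.002 0 0 0" --pt "0 0 -0.002 0 0 0"

```text
clock: 23.35
tcp_pos: [0.6302, -0.1258, 0.0923]
orientation: [0.199, 3.134, -0.0]
contact_force: [-0.2, -0.1, 0.0]
grip_width: 0.0001
gripper_force: 0.0
```

Call:
step_arm --pt "0 0 -0.002 0 0 0" --pt "0 0 -0.002 0 0 0"

```text
clock: 23.52
tcp_pos: [0.6297, -0.1256, 0.0905]
orientation: [0.199, 3.135, 0.0]
contact_force: [-0.1, -0.1, 0.4]
grip_width: 0.0002
gripper_force: 0.0
```

The handle is at least 3 mm lower and stays there, so it has snapped past the catch. Retreat and hand in.

Call:
step_arm --pt "0 0 0.05 0 0 0" --pt "0 0 0.11 0 0 0" --pt "0 0 0.18 0 0 0" --pt "0 0 0.22 0 0 0" --pt "0 0 0.22 0 0 0"

```text
clock: 23.93
tcp_pos: [0.6329, -0.1268, 0.2291]
orientation: [0.199, 3.124, -0.0]
contact_force: [0.2, -1.2, 0.6]
grip_width: 0.0003
gripper_force: 0.0
```

```bash
python3 -c "
from h import *
st(); print(r.hand_in())"
```

```text
jig tcp mm [ 97.9 -78.1 229.1] F jig [ 0.3 -1.2  0.6] t 23.93
the job is handed in; nothing more can be done
None
```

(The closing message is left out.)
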